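# Set the bread slicer to the long mark and slide the board to it

## Robot

A 7-joint arm with a two-finger parallel gripper is mounted at the origin on a cart in front of the work surface, level with it; the furniture and walls round the work are solid. World frame = base frame: x ahead of the robot, y to its left, z up, the work surface at z = 0. Lengths are in m, angles in degrees, forces in N, time in s.
With the tool pointing down it reaches from about 0.425 to 0.95 m from the base axis. Payload 4.7 kg.
Tool frame: the origin (TCP) lies midway between the tips of the shut fingers; the grasp point (between the pads) lies 19 mm behind it (r.grip_point_offset is the distance from the TCP to the grasp point, in m); z points along the fingers, y is the line along which they close (so a half turn about z gives the same grasp; the last joint's range is limited). The gripper opens to 87 mm and grips with 3 to 60 N. Pads are 19 mm wide; open, the fingers measure 117 mm over their backs; the gripper's body (75 mm by 190 mm) begins 51 mm behind the grasp point.
Start: joints at [-78.432, 26.849, -2.785, 87.806, 1.381, 65.374, -4.715], TCP at [0.154, 0.657, 0.223] pointing down, gripper open.
Joint ranges: [-148.3, 148.3], [-19.14, 114.17], [-79.39, 73.82], [5.75, 140.21], [-59.74, 239.74], [12.07, 113.84], [-152.46, 152.46]. Speed limits (degrees/s): [147.25, 147.25, 180, 180, 180, 180, 180].

## Interface

Orientations are given as [roll, pitch, yaw] about the fixed x, y, z axes, in that order (R = Rz(yaw) Ry(pitch) Rx(roll)).
In Python, from station import r gives the robot as it stands.
- The arm moves only by the shell command python3 -m pendant 'ROWS'. ROWS is JSON, a list of rows, each a list of 7 numbers: the shift along the world's x, y, z each as a share of 6 cm, from -1 to 1, then the turn, a rotation vector about the world's x, y, z each as a share of 10 degrees, from -1 to 1, then the closure, from 0 (fully open) to 1 (shut). A call has 1 to 20 rows; each row shifts and turns the commanded pose from where the row before left it; what a row does not reach is not made up. A row lasts 1/8 s, in which the tool goes at most 62.5 mm and 10.7 degrees, less where a joint would pass 70% of its speed; a pose out of reach is approached as far as the arm can. A call with a number of a shift or a turn outside -1 to 1 is refused whole. A call with a gripper value outside its range is refused whole. The fingers move at their own pace and stop on an object; the grip force is fixed at half the most. Time passes only in rows, so rows that do not move let the fingers close. It gives the time, the measured TCP pose, the force, the opening and the grip force at its end, in the units of the state.
- r.read_state(): the state, without advancing time (a new reading comes with each control period).
- r.capture(name): name is "scene" or "top" or "wrist"; returns a dict with "image" (480x640x3 uint8, blue, green, red), "range_z" (480x640 float32, m along the optical axis (not along the pixel's ray), 0 where there is no reading), "fovy" (degrees; the focal length in pixels is half the picture's height over the tangent of half this angle, whatever the lens; pixels are square), "cx", "cy" (the principal point, pixels), "T" (4x4, takes a point from camera to world coordinates); the wrist camera has in their place "mount" (4x4, takes a point from camera to tool coordinates, whose origin is the TCP and whose axes are the flange's). Camera axes: x right, y down, z forward; pixel columns grow to the right and rows downward; lengths in m; the calibration is good to about 2 mm. A picture is of the moment at which its call begins: read the wrist's pose just before it.
- r.close_job(): hands the job in; it is judged then, once.
The state is a dict: "t": time; "joint_pos": joint angles; "dq": joint speeds; "joint_efforts": joint torques, N m; "ee_pos": TCP position; "tcp_rot": TCP orientation; "force": force on the tool from outside, world axes, zero at the start; "moment": the same for the moment, N m; "grip_width": finger opening in m; "finger_force": force on a finger pad.
Only numpy, scipy, OpenCV 4.12 (cv2) and the standard library are available. Lean on these libraries where they do the work, as an engineer would, in place of code of your own. Each camera call takes 0.05 s, during which the arm holds its last target. There are 200 camera calls.

## Task

Get the bread slicer ready for thick slices: with a fingertip, roll the knurled thickness wheel until the gap of the stop plate has closed to the long mark on the scale, and push the chopping board along the worktop until its end lies flush against the left side of the slicer's base, alongside the blade, to catch the slices. Do both by rolling and pushing only: move the stop plate by its wheel and not directly, do not lift the board, do not touch the blade and leave the other things where they are. Order does not matter; finish with the hand clear.

Things in the scene. Friction and masses are not known exactly. Their poses are not given: they have to be found in the camera images.
- slicer: White bread slicer, fixed. Origin on the worktop under it; x to its back (away from the robot at yaw 0), y to its left, z up. In its frame in mm: base block x -150 to 150, y -110 to 55, 34 high. Motor housing x 25 to 150, y 10 to 95, z 60 to 175, overhanging the base's left side. Carriage parked at the front right (x -163 to -30, y -105 to -9), up to z 125.
- base_left (a point): Middle of the lower edge of the base's left side, at slicer x 0, y +55, z 0 mm (axes like the slicer's). The upright face y = 55 is where the end of the board goes; the board (14 mm) passes beneath the motor housing and the wheel bracket, whose undersides are at z = 60.
- wheel_crown (a point): Topmost point of the black knurled thickness wheel, at slicer x -85, y +74, z 138 mm (axes like the slicer's; does not turn). Wheel 60 mm across, 16 mm wide, 28 ridges 1.6 mm high; axis along slicer y, 30 mm below. Its top 20 mm stand free above the fork's white cheeks (y 41 to 58 and 91 to 105, x -120 to -50, top z 118). It takes about 1 N at the rim and stays where it is left.
- wheel (a joint): Turn of the thickness wheel in rad, 0 (gap nil) to 7.75. It falls, closing the gap, as the crown is rolled away to the slicer's back (slicer +x), and grows as it is rolled to the front. It moves the stop plate 4 mm per rad (a screw): 30 mm rolled along the rim is 1 rad or 4 mm of gap.
- gauge (a joint): Gap in m: how far the upright aluminium stop plate (in front of the blade) has its face left of the blade's plane; 0 to 0.031. The right edge of the black pointer on the plate's top shows it on the scale, an aluminium bar with black lines every 5 mm from 0 (right) to 30 mm (left). The long thick line is 10 mm: the gap wanted.
- scale_mark (a point): Rear end of the long mark (10 mm) on the scale, at slicer x -102.5, y +10, z 118.5 mm, where the right edge of the pointer has to stand.
- board: Wooden chopping board, loose, 0.2 to 0.45 kg, flat on the worktop left of the slicer, 150 mm (its x) by 240 mm (its y) by 14 mm; origin at the centre of its underside. Its y lies roughly along slicer y, its end 5 to 9 cm off the base. In place its 150 mm end touches the base's left side: its centre is then at slicer y = +175 mm, x near 0.
- blade: Upright round steel blade, 150 mm across, in the plane slicer y = 0, centre at slicer x +35, z 106 mm; the black guard round its rear half reaches z 191. The body's origin is the slicer's origin. Not to be touched.
- salt_shaker: Salt shaker, 44 mm across, 90 mm high, loose; origin at the centre of its underside. Stands left of the motor housing. Leave it.
- spice_jar_a: Spice jar, 41 mm across, 95 mm high, loose; origin under its centre. Stands behind the board's place. Leave it.
- egg_timer: Kitchen timer, 59 mm across, 59 mm high, loose; origin under its centre. Stands right of the slicer. Leave it.
- matchbox: Matchbox 36 x 58 x 17 mm, loose; origin under its centre. Lies in front of the slicer. Leave it.
- teaspoon: Teaspoon 132 mm long, loose, in front of the slicer, origin at its middle. Leave it.
- fork: Cake fork 147 mm long, loose, in front of the slicer, origin at its middle. Leave it.

How it is judged:
By the outcome, as a careful person would: the job done as asked, in the order asked, and still so for the second after the job is handed in, with the robot touching nothing.
It also fails if it takes over 72 s, if anything falls off the work surface, if the arm or the gripper's body presses on something with over 40 N, if the wrist force passes 120 N, or if a joint passes its speed limit or range.

## Working session

There is one attempt and no reset: what is moved stays moved. The work goes in short steps, Python scripts to look and compute and a shell command to move; the robot and the scene stay as the last step left them, time stands still between calls to the robot, and variables do not carry over. Pictures are saved under pics/ and viewed, at most 10 in all, crops included, and the job is handed in when it is done.

```bash
mkdir -p pics; ls
cat > h.py <<'E'
import numpy as np,cv2
from station import r
def cap(n,save=None):
    s=r.read_state(); c=r.capture(n)
    if save: cv2.imwrite('pics/'+save,c['image'])
    c['f']=240/np.tan(np.radians(c['fovy']/2))
    if 'T' not in c or c.get('T') is None:
        from scipy.spatial.transform import Rotation as R
        T=np.eye(4);T[:3,:3]=R.from_euler('xyz',s['tcp_rot'],degrees=True).as_matrix();T[:3,3]=s['ee_pos'];c['T']=T@c['mount']
    return c
def cloud(c):
    v,u=np.mgrid[:480,:640];z=c['range_z']
    P=np.stack([(u-c['cx'])/c['f']*z,(v-c['cy'])/c['f']*z,z],-1)
    return P@c['T'][:3,:3].T+c['T'][:3,3]
def ray(c,u,v,h):
    d=c['T'][:3,:3]@np.array([(u-c['cx'])/c['f'],(v-c['cy'])/c['f'],1.]);o=c['T'][:3,3]
    return o+d*(h-o[2])/d[2]
def pix(c,p):
    q=np.linalg.inv(c['T'])@np.append(p,1);return c['f']*q[0]/q[2]+c['cx'],c['f']*q[1]/q[2]+c['cy']
E
python3 - <<'E'
from h import *
for n in('scene','top'):
    c=cap(n,n+'0.png');print(n,c['T'].round(3).tolist(),c['f'])
print(r.read_state())
E
```

```text
pics
scene [[0.787, -0.458, 0.414, 0.173], [-0.617, -0.58, 0.532, -0.518], [-0.003, -0.674, -0.739, 0.737], [0.0, 0.0, 0.0, 1.0]] 500.33836967775886
top [[-0.027, -0.995, 0.092, 0.439], [-0.999, 0.026, -0.02, -0.055], [0.018, -0.092, -0.996, 1.201], [0.0, 0.0, 0.0, 1.0]] 544.5460651596251
{'t': 0.1, 'joint_pos': array([-78.43080209,  26.89328429,  -2.78442632,  87.86695197,
         1.38104679,  65.37266914,  -4.71330122]), 'dq': array([ 0.08094236, -0.15348635, -0.00542888, -0.24926653,  0.01995115,
        0.09581841, -0.03461538]), 'joint_efforts': array([ 1.42533303e-03, -5.09171534e+01, -8.08617775e-02, -2.36830062e+01,
       -6.14423468e-02,  3.44400178e-02,  5.49461208e-05]), 'ee_pos': array([0.15428916, 0.65658829, 0.22159677]), 'tcp_rot': array([-1.79900713e+02,  3.48758430e-03,  1.66778969e+02]), 'force': array([-0.21631622,  0.08094876,  0.19247928]), 'moment': array([-0.03308339,  0.00660372, -0.00964564]), 'finger_force': 0.0, 'grip_width': 0.08703674705678031}
```

View pics/scene0.png

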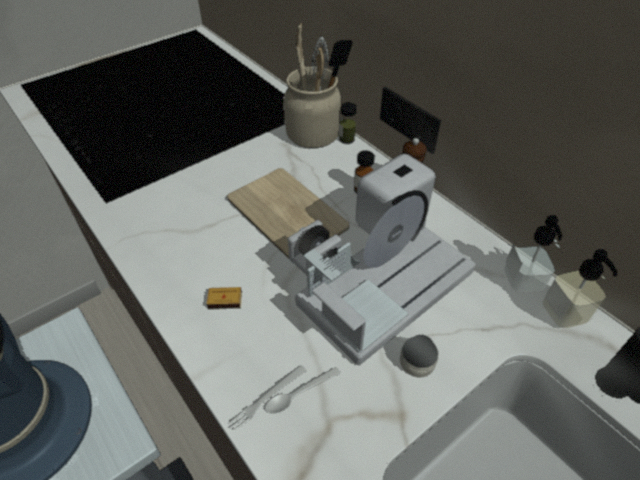

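View pics/top0.png

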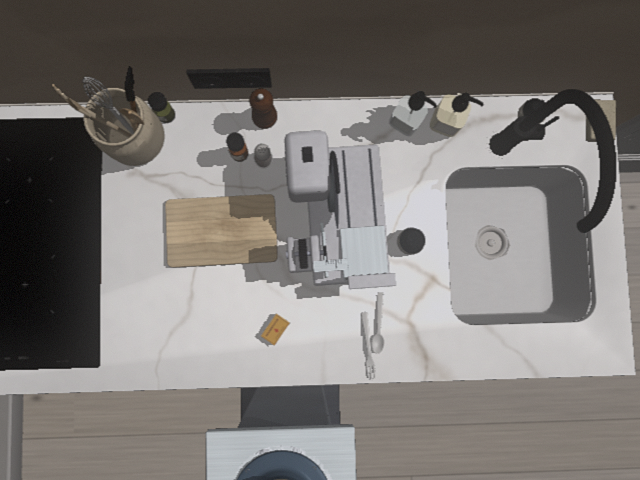

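The scene view shows the slicer with its housing at (395,195), its wheel at (310,240) and the pointer and scale near (330,255). The top view shows the board at (220,230), the housing at (307,165), the wheel at (303,253), the matchbox at (274,330) and the jars at (237,147) and (262,154).

Run:
```python
from h import *
c=cap('top');P=cloud(c);s=cap('scene');Q=cloud(s)
for nm,C in(('top',P),('scene',Q)):
  reg=(C[...,0]>.35)&(C[...,0]<.85)&(C[...,1]>-.3)&(C[...,1]<.15)
  for lo,hi in((-.01,.01),(.026,.042),(.112,.124),(.168,.182)):
    m=reg&(C[...,2]>lo)&(C[...,2]<hi)
    p=C[m]
    if lo<0: print(nm,'table z',np.median(p[:,2]));continue
    m=cv2.morphologyEx(m.astype(np.uint8),cv2.MORPH_OPEN,np.ones((3,3)))
    n,l,st,_=cv2.connectedComponentsWithStats(m)
    for i in range(1,n):
      if st[i,4]>120:
        q=C[l==i];(a,b,ang)=cv2.minAreaRect((q[:,:2]*1000).astype(np.float32))
        print(nm,lo,st[i].tolist(),np.round(a),np.round(b),round(ang,1),'z',np.median(q[:,2]).round(4))
# board by color, with shadow
hsv=cv2.cvtColor(c['image'],cv2.COLOR_BGR2HSV)
m=((hsv[...,1]>55)&(hsv[...,0]<25)).astype(np.uint8);m[:, :155]=0;m[:,300:]=0;m[:185]=0;m[290:]=0
m=cv2.morphologyEx(m,cv2.MORPH_OPEN,np.ones((3,3)))
k=max(cv2.findContours(m,0,1)[0],key=cv2.contourArea)
w=np.array([ray(c,*x[0],.014)[:2] for x in k]);print('board',cv2.minAreaRect((w*1000).astype(np.float32)), 'z',np.median(P[m>0][:,2]))
print((w[[w[:,0].argmin(),w[:,0].argmax(),w[:,1].argmin(),w[:,1].argmax()]]*1000).round())
# black wheel
for nm,C,im in(('top',P,c['image']),('scene',Q,s['image'])):
  m=(im.max(-1)<60)&(C[...,2]>.1)&(C[...,2]<.15)&(C[...,0]>.35)&(C[...,0]<.6)&(abs(C[...,1])<.2)
  q=C[m];print('black',nm,m.sum(),q.min(0).round(3),q.max(0).round(3))
cv2.imwrite('pics/crop1.png',np.hstack([cv2.resize(c['image'][180:330,240:400],(400,375),interpolation=2),cv2.resize(s['image'][200:350,270:430],(400,375),interpolation=2)]))
```

```text
top table z 0.0014860667860540078
top 0.026 [309, 145, 77, 115, 4807] [ 633. -153.] [247. 165.] 2.5 z 0.0351
top 0.026 [314, 270, 33, 16, 388] [ 469. -112.] [29. 69.] 2.7 z 0.035
top 0.112 [251, 92, 22, 17, 248] [832.  21.] [43. 35.] 89.2 z 0.1175
top 0.112 [310, 235, 38, 38, 593] [ 514. -107.] [74. 74.] 88.5 z 0.1193
top 0.112 [286, 237, 10, 35, 250] [515. -31.] [69. 17.] 2.5 z 0.1188
top 0.168 [286, 131, 45, 62, 2377] [689. -70.] [121.  80.] 2.2 z 0.1756
scene table z 0.00018240059512775186
scene 0.026 [296, 228, 180, 132, 7075] [ 608. -156.] [301. 165.] 2.9 z 0.034
scene 0.026 [401, 342, 11, 24, 143] [ 527. -281.] [41. 11.] 57.9 z 0.0362
scene 0.112 [405, 141, 20, 12, 170] [831.  18.] [29. 43.] 19.3 z 0.1172
scene 0.112 [365, 212, 54, 38, 247] [ 635. -129.] [131.   6.] 2.4 z 0.1184
scene 0.112 [288, 221, 34, 22, 213] [516. -33.] [68. 17.] 5.4 z 0.1175
scene 0.112 [300, 232, 30, 17, 142] [517. -64.] [15. 57.] 78.3 z 0.1184
scene 0.112 [305, 235, 37, 45, 799] [ 518. -109.] [74. 75.] 1.9 z 0.1183
scene 0.168 [361, 154, 73, 49, 1987] [691. -72.] [121.  79.] 3.1 z 0.1747
board ((578.6143188476562, 121.0453872680664), (147.95779418945312, 238.1790313720703), 1.6775084733963013) z 0.01421403981776903
[[502. 207.]
 [655.  44.]
 [563.   1.]
 [606. 241.]]
black top 216 [ 0.488 -0.101  0.115] [ 0.545 -0.048  0.143]
black scene 534 [ 0.488 -0.106  0.103] [ 0.546 -0.04   0.139]
```

View pics/crop1.png

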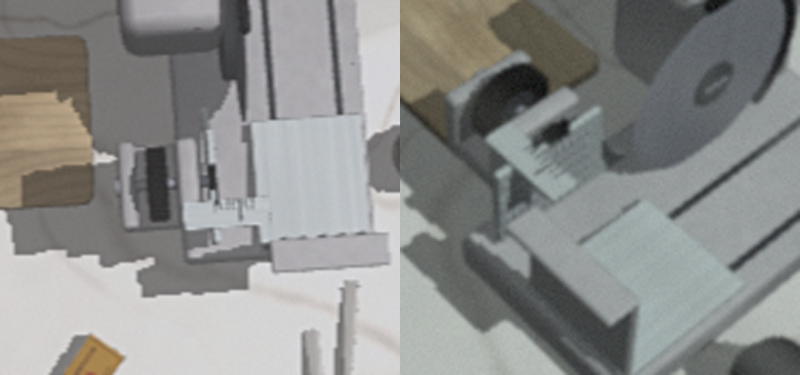

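The slicer origin comes out near (0.606, -0.1285) with yaw 2.5°. The board centre is near (0.579, 0.121), so it sits about 16 mm too far forward and 74 mm off the base. I'll push it in x along its front side first, then push its end.

```bash
python3 -m pendant '[[0.48,-0.8,0,0,0,0.16,0],[0.48,-0.8,0,0,0,0.16,0],[0.48,-0.8,0,0,0,0.16,0],[0.48,-0.8,0,0,0,0.16,0],[0.48,-0.8,0,0,0,0.16,0],[0.48,-0.8,0,0,0,0.16,0],[0.48,-0.8,0,0,0,0.16,0],[0.48,-0.8,0,0,0,0.16,0],[0.48,-0.8,0,0,0,0.16,0],[0.48,-0.8,0,0,0,0.13,0],[0.48,-0.8,0,0,0,0,0],[0,0,0,0,0,0,0]]'
python3 - <<'E'
from h import *
s=cap('scene');Q=cloud(s)
m=(Q[...,2]>.05)&(Q[...,0]>.65)&(Q[...,0]<.8)&(Q[...,1]>-.01)&(Q[...,1]<.12)
n,l,st,_=cv2.connectedComponentsWithStats(m.astype(np.uint8))
for i in range(1,n):
  if st[i,4]>30:
    q=Q[l==i];print(st[i],q.min(0).round(3),q.max(0).round(3))
# wrist view
cap('wrist','w1.png')
E
```

```text
t: 1.7
ee_pos: [0.473, 0.1245, 0.2227]
tcp_rot: [-179.9, 0.1, -178.0]
force: [-1.0, 0.5, 1.0]
grip_width: 0.0872
finger_force: 0.0
[355 150  20  28 404] [0.735 0.057 0.05 ] [0.775 0.096 0.098]
```

View pics/w1.png

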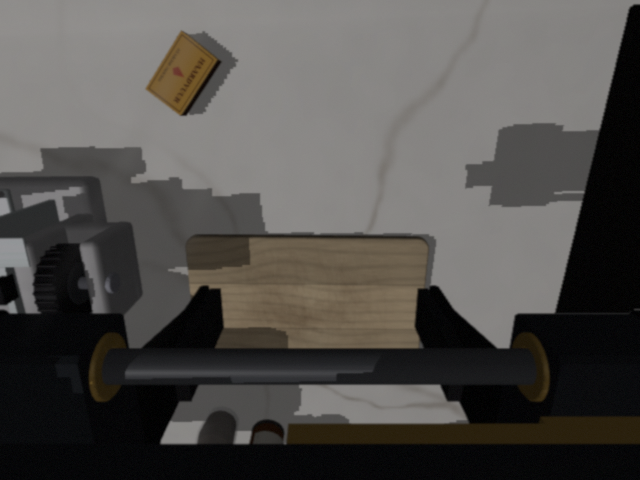

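The wrist view shows the board's front edge at row 237, columns 188 to 428. The open fingers lie over the board and the matchbox is at (183,73).

Run:
```python
from h import *
c=cap('wrist')
for u,v in((188,237),(428,237),(210,237),(408,237),(145,90),(220,60),(183,113)): print(u,v,ray(c,u,v,.014).round(4))
C=cloud(c)
print(C[245:250,300].round(4)[0], C[225,300].round(4))
```

```text
188 237 [0.5098 0.0038 0.014 ]
428 237 [0.5    0.2366 0.014 ]
210 237 [0.5089 0.0251 0.014 ]
408 237 [0.5008 0.2172 0.014 ]
145 90 [ 0.377  -0.0258  0.014 ]
220 60 [0.3503 0.04   0.014 ]
183 113 [0.3948 0.006  0.014 ]
[0.5138 0.1126 0.013 ] [0.4968 0.1116 0.0013]
```

```bash
python3 -m pendant '[[0,0,-1,0,0,0.05,0],[0,0,-1,0,0,0,0],[0,0,-1,0,0,0,0],[0,0,-0.55,0,0,0,0],[0,0,0,0,0,0,0],[0.15,0,0,0,0,0,0],[0.15,0,0,0,0,0,0],[0.1,0,0,0,0,0,0],[0.1,0,0,0,0,0,0],[0.08,0,0,0,0,0,0],[0.05,0,0,0,0,0,0],[0,0,0,0,0,0,0],[0,0,0,0,0,0,0]]'
python3 - <<'E'
from h import *
c=cap('wrist')
C=cloud(c);im=cap('top','t2.png')
T=cloud(im)
hsv=cv2.cvtColor(im['image'],cv2.COLOR_BGR2HSV)
m=((hsv[...,1]>55)&(hsv[...,0]<25)).astype(np.uint8);m[:, :155]=0;m[:,300:]=0;m[:185]=0;m[290:]=0
k=max(cv2.findContours(m,0,1)[0],key=cv2.contourArea)
w=np.array([ray(im,*x[0],.014)[:2] for x in k]);print('board',cv2.minAreaRect((w*1000).astype(np.float32)))
E
```

```text
t: 3.48
ee_pos: [0.5094, 0.1291, 0.0096]
tcp_rot: [180.0, 0.1, -177.0]
force: [-1.3, -0.5, 0.7]
grip_width: 0.087
finger_force: 0.4
board ((595.3023071289062, 122.12852478027344), (146.92401123046875, 238.54776000976562), 2.314500570297241)
```

Run:
```python
from h import *
print(r.read_state()['joint_pos'].round(1))
for n in('scene','top'):
    C=cloud(cap(n))
    for lo,hi in((.03,.09),(.09,.16),(.16,.35)):
        m=(C[...,2]>lo)&(C[...,2]<hi)&(C[...,0]>.6)&(C[...,1]>.19)&(C[...,1]<.45)
        q=C[m]
        if len(q): print(n,lo,q[:,:2].min(0).round(3),q[:,:2].max(0).round(3))
```

```text
[-26.6  30.   10.  118.5  -9.3  32.2  82.9]
scene 0.03 [0.725 0.19 ] [0.884 0.372]
scene 0.09 [0.725 0.19 ] [0.886 0.45 ]
scene 0.16 [0.759 0.19 ] [0.885 0.45 ]
top 0.03 [0.724 0.19 ] [0.883 0.448]
top 0.09 [0.723 0.19 ] [0.881 0.449]
top 0.16 [0.759 0.19 ] [0.882 0.45 ]
```

```bash
python3 -m pendant '[[-0.35,0,0,0,0,0,0],[0,0,1,0,0,0,0],[0,0,0.5,0,0,0.5,0],[0,0.5,0,0,0,1,0],[0,0.5,0,0,0,1,0],[0,0.5,0,0,0,1,0],[0,0.5,0,0,0,1,0],[0,0.45,0,0,0,1,0],[0,0,0,0,0,1,0],[0,0,0,0,0,1,0],[0,0,0,0,0,1,0],[0,0,0,0,0,0.45,0],[0,0,0,0,0,0,0]]'
```

```text
t: 5.3
ee_pos: [0.4884, 0.2762, 0.0996]
tcp_rot: [-180.0, 0.0, -87.6]
force: [0.5, 0.4, 1.2]
grip_width: 0.0872
finger_force: 0.0
```

```bash
python3 -m pendant '[[0.83,0,0,0,0,0,0],[0.83,0,0,0,0,0,0],[0,0,-0.8,0,0,0,0],[0,0,-0.7,0,0,0,0],[0,0,0,0,0,0,0],[0,-0.2,0,0,0,0,0],[0.01,-0.2,0,0,0,0,0],[0.01,-0.15,0,0,0,0,0],[0.01,-0.15,0,0,0,0,0],[0.01,-0.15,0,0,0,0,0],[0.01,-0.15,0,0,0,0,0],[0.01,-0.15,0,0,0,0,0],[0,-0.15,0,0,0,0,0],[0,-0.15,0,0,0,0,0],[0,-0.1,0,0,0,0,0],[0,0,0,0,0,0,0]]'
python3 - <<'E'
from h import *
im=cap('top','t3.png')
hsv=cv2.cvtColor(im['image'],cv2.COLOR_BGR2HSV)
cv2.imwrite('pics/t3c.png',cv2.resize(im['image'][120:300,150:400],(750,540),interpolation=2))
E
```

```text
t: 7.3
ee_pos: [0.5909, 0.1812, 0.0091]
tcp_rot: [179.9, -0.1, -87.6]
force: [0.2, 0.4, -0.3]
grip_width: 0.0869
finger_force: 0.0
```

View pics/t3c.png

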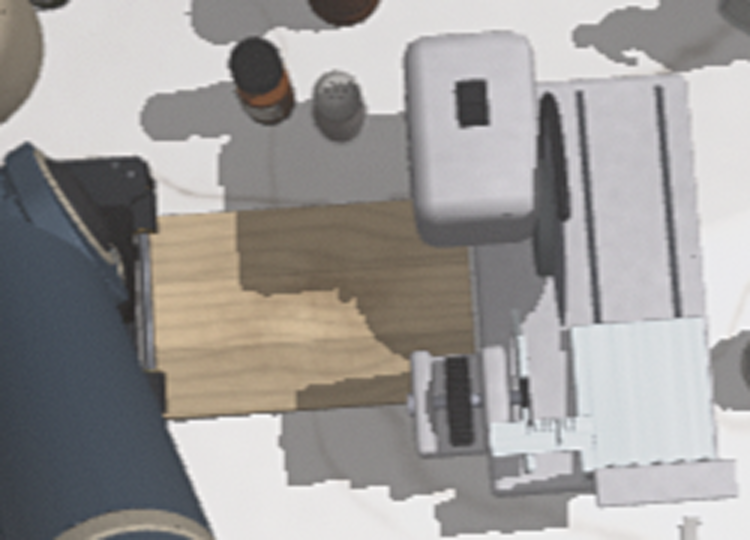

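The board's end at about (475,260) in the crop is almost against the base, and the jars are untouched. I'll push gently until the force rises.

```bash
python3 -m pendant '[[0,-0.05,0,0,0,0,0],[0,-0.05,0,0,0,0,0],[0,0,0,0,0,0,0]]'; python3 -m pendant '[[0,-0.04,0,0,0,0,0],[0,0,0,0,0,0,0]]'
```

```text
t: 7.72
ee_pos: [0.5906, 0.1775, 0.0093]
tcp_rot: [179.9, 0.0, -87.5]
force: [-1.3, 2.1, -2.0]
grip_width: 0.0869
finger_force: 1.2
t: 7.98
ee_pos: [0.5904, 0.1773, 0.0096]
tcp_rot: [180.0, 0.2, -87.4]
force: [-0.8, 6.1, -2.7]
grip_width: 0.087
finger_force: 3.0
```

```bash
python3 -m pendant '[[0,-0.05,0,0,0,0,0],[0,-0.02,0,0,0,0,0],[0,0,0,0,0,0,0]]'; python3 -m pendant '[[0,0.3,0,0,0,0,0],[0,0.5,0,0,0,0,0.5],[0,0,1,0,0,0,1],[0,0,1,0,0,0,1],[0,0,1,0,0,0,1],[0,0,0.9,0,0,0,1],[-0.8,-0.5,0,0,0,0,1],[-0.6,-0.8,0,0,0,0,1],[0,-1,0,0,0,0,1],[0,-0.8,0,0,0,0,1],[0,0,0,0,0,0,1]]'
python3 - <<'E'
from h import *
c=cap('wrist','w4.png');print(pix(c,[.518,-.058,.138]), pix(c,[.5030,-.123,.1185]))
E
```

```text
t: 8.35
ee_pos: [0.5903, 0.1771, 0.01]
tcp_rot: [-180.0, 0.5, -87.3]
force: [-2.1, 11.8, -2.8]
grip_width: 0.087
finger_force: 5.8
t: 9.72
ee_pos: [0.5123, 0.0587, 0.2394]
tcp_rot: [179.4, -0.2, -88.3]
force: [0.8, -0.3, -0.6]
grip_width: 0.0019
finger_force: 0.0
(np.float64(314.3163715493588), np.float64(54.60684518131234)) (np.float64(342.1193074314794), np.float64(-58.196336552011786))
```

View pics/w4.png

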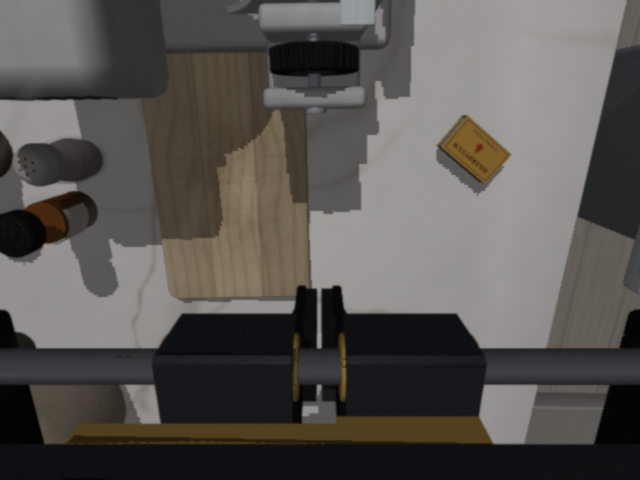

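The wrist view shows the wheel at (314,57), as predicted, with the board's end square under the housing and bracket. The shut fingers are at columns 297 to 343.

```bash
python3 -m pendant '[[0,-0.8,-0.2,0,0,0,1],[0,-0.8,-0.2,0,0,0,1],[0,-0.3,-0.2,0,0,0.08,1],[0,0,0,0,0,0,1],[0,0,0,0,0,0,1]]'
python3 - <<'E'
from h import *
c=cap('wrist','w5.png');u,v=pix(c,[.5030,-.123,.1185]);print(u,v,pix(c,[.518,-.058,.138]))
a=c['image'];u,v=int(u),int(v)
y0=max(0,v-60);x0=u-90
cv2.imwrite('pics/w5c.png',np.hstack([cv2.resize(a,(400,300)),cv2.resize(a[y0:y0+135,x0:x0+180],(400,300),interpolation=2)]));print(x0,y0)
E
```

```text
t: 10.4
ee_pos: [0.5117, -0.0442, 0.2048]
tcp_rot: [179.5, -0.1, -86.5]
force: [-0.8, 0.1, 0.2]
grip_width: 0.0005
finger_force: 0.0
341.16783315467217 121.94144924191397 (np.float64(309.6524183993541), np.float64(233.98312477533347))
251 61
```

View pics/w5c.png

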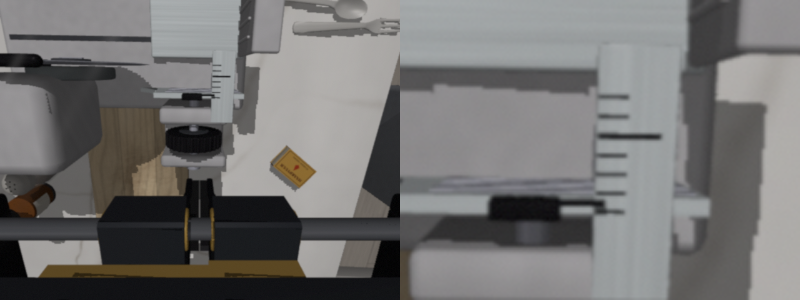

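The crop shows the scale lines at rows 97 (0) to 211 (30), with the long mark at row 136. The pointer's right (upper) edge is at about row 199, so the gap is about 26.6 mm. That means roughly 124 mm of rolling. Now I'll bring the fingertip down on the crown.

```bash
python3 -m pendant '[[-0.1,-0.23,-0.5,0,0,-0.1,1],[0,0,-0.5,0,0,0,1],[0,0,-0.03,0,0,0,1],[0,0,0,0,0,0,1],[0,0,0,0,0,0,1]]'; python3 -m pendant '[[0,0,-0.05,0,0,0,1],[0,0,0,0,0,0,1]]';  python3 -m pendant '[[0,0,-0.03,0,0,0,1],[0,0,0,0,0,0,1]]'
```

```text
t: 11.08
ee_pos: [0.5063, -0.0599, 0.1439]
tcp_rot: [179.6, -0.2, -87.6]
force: [0.2, -0.1, -0.3]
grip_width: 0.0007
finger_force: 0.0
t: 11.32
ee_pos: [0.5053, -0.0607, 0.1395]
tcp_rot: [179.5, -0.1, -87.7]
force: [0.8, -0.4, -0.5]
grip_width: 0.0002
finger_force: 0.0
t: 11.58
ee_pos: [0.5054, -0.0606, 0.1378]
tcp_rot: [179.5, -0.1, -87.7]
force: [-0.3, -0.5, 1.9]
grip_width: 0.0004
finger_force: 0.8
```

```bash
python3 -m pendant '[[0,0,-0.03,0,0,0,1],[0.08,0,0,0,0,0,1],[0.08,0,0,0,0,0,1]]'; python3 -m pendant '[[0.08,0,0,0,0,0,1],[0.08,0,0,0,0,0,1],[0.08,0,0,0,0,0,1],[0,0,0,0,0,0,1]]'
python3 - <<'E'
from h import *
c=cap('wrist','w6.png');u,v=pix(c,[.5030,-.123,.1185]);a=c['image'];u,v=int(u),int(v)
print(u,v);y0=max(0,v-68);x0=u-90
cv2.imwrite('pics/w6c.png',cv2.resize(a[y0:y0+200,x0:x0+180],(540,600),interpolation=2))
E
```

```text
t: 11.95
ee_pos: [0.5165, -0.06, 0.1378]
tcp_rot: [179.7, -0.1, -87.7]
force: [-1.2, -0.5, 10.9]
grip_width: 0.0005
finger_force: 5.9
t: 12.45
ee_pos: [0.531, -0.0599, 0.137]
tcp_rot: [179.7, -0.1, -87.7]
force: [0.9, 0.9, 8.2]
grip_width: 0.0006
finger_force: 3.5
387 163
```

View pics/w6c.png

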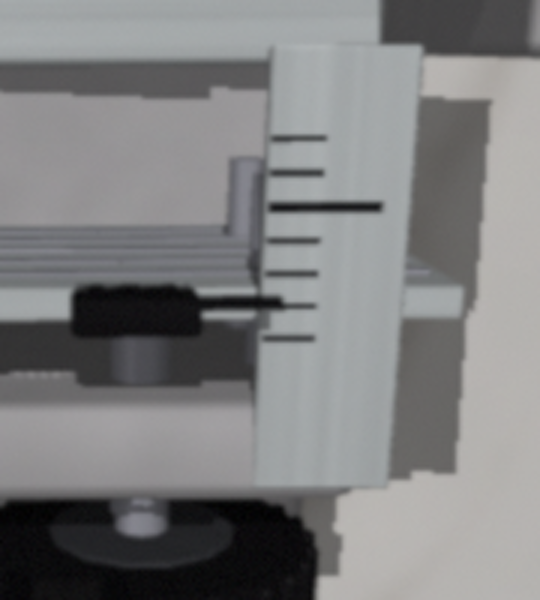

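The crop shows the pointer's upper edge at row 297, against lines 25 at row 305, 30 at 338 and 10 at 207. The gap is about 23.8 mm, so rolling works. I'll repeat the stroke.

```bash
cat > g.py <<'E'
from h import *
c=cap('wrist');g=cv2.cvtColor(c['image'],cv2.COLOR_BGR2GRAY).astype(np.float32)
a=np.radians(2.5);y=np.arange(-5,36,.25)
def prof(xs,z=.1185):
    p=[]
    for yy in y:
        t=0
        for x in xs:
            w=[.606+(x*np.cos(a)-yy*np.sin(a))/1e3,-.1285+(x*np.sin(a)+yy*np.cos(a))/1e3,z]
            u,v=pix(c,w);t+=cv2.getRectSubPix(g,(1,1),(float(u),float(v)))[0,0]
        p.append(t/len(xs))
    return np.array(p)
def runs(p):
    d=p<np.median(p)*.65;o=[];s=None
    for i,b in enumerate(np.append(d,False)):
        if b and s is None:s=i
        if not b and s is not None:o.append((float(y[s]),float(y[i-1])));s=None
    return o
print('lines',runs(prof([-107,-108,-109])));print('long',runs(prof([-114,-115,-116])))
for xs in([-98],[-100],[-103],[-104]): print('ptr',xs,runs(prof(xs)))
E
python3 -m pendant '[[0,0,0.15,0,0,0,1],[-0.2,0,0,0,0,0,1],[-0.2,0,0,0,0,0,1],[0,0,-0.15,0,0,0,1],[0.08,0,0,0,0,0,1],[0.08,0,0,0,0,0,1],[0.08,0,0,0,0,0,1],[0.08,0,0,0,0,0,1],[0.08,0,0,0,0,0,1],[0,0,0,0,0,0,1]]'; python3 g.py
```

```text
t: 13.75
ee_pos: [0.5314, -0.0596, 0.1369]
tcp_rot: [179.8, -0.0, -87.7]
force: [1.9, 1.4, 6.5]
grip_width: 0.0006
finger_force: 2.7
lines [(-0.5, 0.25), (4.75, 5.0), (9.25, 10.5), (14.5, 15.25), (19.5, 20.25), (24.75, 25.25), (29.75, 30.25)]
long [(9.25, 10.5)]
ptr [-98] [(20.0, 21.5), (28.25, 35.5)]
ptr [-100] [(20.0, 21.25), (34.25, 35.25)]
ptr [-103] [(-0.5, 0.25), (4.75, 5.0), (9.25, 10.5), (14.75, 15.25), (19.75, 22.75), (24.75, 25.25), (29.75, 30.25)]
ptr [-104] [(-0.5, 0.25), (4.75, 5.0), (9.25, 10.5), (14.5, 15.25), (19.75, 22.5), (24.75, 25.25), (29.75, 30.25)]
```

```bash
python3 -m pendant '[[0,0,0.15,0,0,0,1],[-0.2,0,0,0,0,0,1],[-0.2,0,0,0,0,0,1],[0,0,-0.15,0,0,0,1],[0.08,0,0,0,0,0,1],[0.08,0,0,0,0,0,1],[0.08,0,0,0,0,0,1],[0.08,0,0,0,0,0,1],[0.08,0,0,0,0,0,1],[0,0,0,0,0,0,1]]';python3 -m pendant '[[0,0,0.15,0,0,0,1],[-0.2,0,0,0,0,0,1],[-0.2,0,0,0,0,0,1],[0,0,-0.15,0,0,0,1],[0.08,0,0,0,0,0,1],[0.08,0,0,0,0,0,1],[0.08,0,0,0,0,0,1],[0.08,0,0,0,0,0,1],[0.08,0,0,0,0,0,1],[0,0,0,0,0,0,1]]'; python3 g.py
```

```text
t: 15.05
ee_pos: [0.5313, -0.0597, 0.1367]
tcp_rot: [179.8, -0.0, -87.7]
force: [1.8, 1.4, 5.5]
grip_width: 0.0005
finger_force: 2.9
t: 16.3
ee_pos: [0.5311, -0.0598, 0.1366]
tcp_rot: [179.7, -0.0, -87.7]
force: [1.8, 1.1, 4.6]
grip_width: 0.0007
finger_force: 2.7
lines [(-0.25, 0.25), (4.5, 5.25), (9.25, 10.75), (14.75, 15.25), (19.75, 20.25), (24.75, 25.25), (29.5, 30.5)]
long [(9.25, 10.5)]
ptr [-98] [(12.5, 13.75), (28.5, 31.75)]
ptr [-100] [(12.5, 13.75)]
ptr [-103] [(-0.25, 0.25), (4.5, 5.25), (9.25, 10.75), (12.25, 15.5), (19.75, 20.25), (24.75, 25.25), (29.75, 30.5)]
ptr [-104] [(-0.25, 0.25), (4.5, 5.25), (9.25, 10.75), (12.25, 15.5), (19.75, 20.25), (24.75, 25.25), (29.75, 30.5)]
```

```bash
python3 -m pendant '[[0,0,0.15,0,0,0,1],[-0.2,0,0,0,0,0,1],[-0.2,0,0,0,0,0,1],[0,0,-0.15,0,0,0,1],[0.08,0,0,0,0,0,1],[0.08,0,0,0,0,0,1],[0.05,0,0,0,0,0,1],[0,0,0,0,0,0,1]]'; python3 g.py
```

```text
t: 17.35
ee_pos: [0.5203, -0.0601, 0.1378]
tcp_rot: [179.8, -0.1, -87.7]
force: [-0.5, -0.6, 14.0]
grip_width: 0.0005
finger_force: 6.8
lines [(-0.5, 0.25), (4.5, 5.25), (9.25, 10.5), (14.75, 15.25), (19.75, 20.25), (24.75, 25.25), (29.75, 30.25)]
long [(9.25, 10.5)]
ptr [-98] [(10.25, 11.5), (24.5, 32.25)]
ptr [-100] [(10.25, 11.5), (28.75, 32.25)]
ptr [-103] [(-0.5, 0.25), (4.75, 5.25), (9.25, 11.75), (14.75, 15.25), (19.75, 20.25), (24.75, 25.25), (29.75, 30.25)]
ptr [-104] [(-0.5, 0.25), (4.75, 5.25), (9.25, 11.75), (14.75, 15.25), (19.75, 20.25), (24.75, 25.25), (29.75, 30.25)]
```

```bash
python3 -m pendant '[[0,0,0.3,0,0,0,1],[0,0,0.7,0,0,0,1],[0,0,0,0,0,0,1]]'; python3 g.py; python3 -m pendant '[[0,-0.6,0.3,0,0,0,1],[0,-0.6,0.3,0,0,0,1],[0,0,0,0,0,0,1],[0,0,0,0,0,0,1]]'; python3 g.py
python3 - <<'E'
from h import *
c=cap('wrist','w7.png');print(c['T'][:3,3]);u,v=map(int,pix(c,[.5030,-.123,.1185]))
y0=max(v-60,0);cv2.imwrite('pics/w7c.png',cv2.resize(c['image'][y0:y0+120,u-80:u+80],(800,600),interpolation=2));print(u,v)
E
```

```text
t: 17.77
ee_pos: [0.5195, -0.0601, 0.1985]
tcp_rot: [179.8, -0.1, -87.7]
force: [0.3, -0.1, 0.1]
grip_width: 0.0005
finger_force: 0.0
lines [(-0.25, 0.25), (4.75, 5.0), (9.5, 10.5), (14.75, 15.25), (19.75, 20.25), (25.0, 25.25), (29.75, 30.25)]
long [(9.5, 10.75)]
ptr [-98] [(10.5, 11.25), (27.75, 34.0)]
ptr [-100] [(10.5, 11.25), (32.75, 32.75)]
ptr [-103] [(-0.25, 0.25), (4.75, 4.75), (9.5, 11.75), (14.75, 15.25), (20.0, 20.0), (25.0, 25.0), (29.75, 30.25)]
ptr [-104] [(-0.25, 0.25), (4.75, 4.75), (9.5, 11.5), (14.75, 15.25), (20.0, 20.0), (25.0, 25.0), (29.75, 30.25)]
t: 18.32
ee_pos: [0.5273, -0.1164, 0.2154]
tcp_rot: [179.1, -1.2, -89.0]
force: [0.9, 0.1, -0.4]
grip_width: 0.0005
finger_force: 0.0
lines [(0.0, 0.0), (9.5, 10.5)]
long [(9.25, 10.75)]
ptr [-98] [(10.5, 12.25), (15.0, 28.75)]
ptr [-100] [(10.5, 12.5), (22.0, 28.75)]
ptr [-103] [(9.5, 12.25), (25.25, 25.25)]
ptr [-104] [(9.5, 12.0), (20.25, 20.25)]
[ 0.53177146 -0.19772974  0.38006381]
353 234
```

View pics/w7c.png

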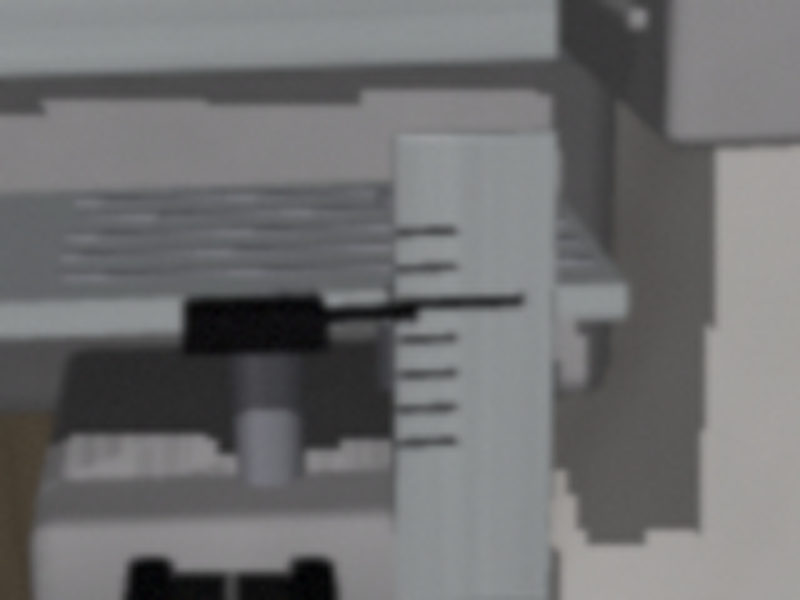

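In the crop the pointer's right edge, around (400,306), lies just on the 30 side of the long mark at (460,302). The gap is about 10.4 mm, so one more short roll of about 3 mm is needed.

```bash
python3 -m pendant '[[-0.1,0.47,0,0,0,0,1],[-0.1,0.47,0,0,0,0.1,1],[0,0,0,0,0,0,1],[0,0,0,0,0,0,1]]'
```

```text
t: 18.92
ee_pos: [0.5163, -0.0609, 0.2163]
tcp_rot: [179.2, -1.3, -88.1]
force: [-0.1, 0.3, -0.2]
grip_width: 0.0008
finger_force: 0.0
```

```bash
python3 -m pendant '[[0,0,-0.6,0.11,-0.04,0,1],[0,0,-0.6,0,0,0,1],[0,0,-0.06,0,0,0,1],[0,0,0,0,0,0,1]]'; python3 -m pendant '[[0,0,-0.05,0,0,0,1],[0,0,-0.03,0,0,0,1],[0,0,0,0,0,0,1]]'; python3 g.py
```

```text
t: 19.42
ee_pos: [0.5168, -0.061, 0.1413]
tcp_rot: [179.7, -0.1, -88.2]
force: [-0.1, 0.4, 0.0]
grip_width: 0.0005
finger_force: 0.0
t: 19.8
ee_pos: [0.5178, -0.0609, 0.1379]
tcp_rot: [179.8, -0.2, -88.2]
force: [-0.2, -0.8, 9.3]
grip_width: 0.0007
finger_force: 4.2
lines [(-0.5, 0.25), (4.75, 5.0), (9.25, 10.5), (14.75, 15.25), (19.75, 20.25), (24.75, 25.25), (29.75, 30.25)]
long [(9.25, 10.5)]
ptr [-98] [(10.25, 11.5), (24.25, 32.25)]
ptr [-100] [(10.25, 11.5), (28.75, 32.25)]
ptr [-103] [(-0.5, 0.25), (4.5, 5.25), (9.25, 11.75), (14.5, 15.25), (19.75, 20.25), (24.5, 25.5), (29.75, 30.25)]
ptr [-104] [(-0.5, 0.25), (4.75, 5.25), (9.25, 11.75), (14.5, 15.25), (19.75, 20.25), (24.75, 25.25), (29.75, 30.25)]
```

```bash
python3 -m pendant '[[0.03,0,0,0,0,0,1],[0.02,0,0,0,0,0,1],[0,0,0,0,0,0,1],[0,0,0,0,0,0,1]]'; python3 g.py
```

```text
t: 20.35
ee_pos: [0.521, -0.0608, 0.1379]
tcp_rot: [179.9, -0.2, -88.2]
force: [1.1, -0.5, 7.4]
grip_width: 0.0005
finger_force: 3.7
lines [(-0.5, 0.25), (4.75, 5.25), (9.25, 10.5), (14.75, 15.25), (19.5, 20.25), (24.75, 25.25), (29.75, 30.25)]
long [(9.25, 10.5)]
ptr [-98] [(9.75, 11.25), (24.0, 31.0)]
ptr [-100] [(9.75, 11.25), (28.5, 31.0)]
ptr [-103] [(-0.5, 0.25), (4.75, 5.25), (9.25, 12.25), (14.75, 15.25), (19.75, 20.25), (24.75, 25.25), (29.75, 30.25)]
ptr [-104] [(-0.5, 0.25), (4.75, 5.25), (9.25, 11.5), (14.75, 15.25), (19.75, 20.25), (24.75, 25.25), (29.75, 30.25)]
```

The pointer edge now stands at about 9.8 to 10, on the mark's centre. I'll lift straight off, clear the hand and do a final check.

```bash
python3 -m pendant '[[0,0,0.3,0,0,0,1],[0,0,0.8,0,0,0,1],[0,0,0.3,0,0,0,1],[0,0,0,0,0,0,1]]'; python3 g.py; python3 -m pendant '[[-0.3,0.8,0.3,0,0,0,1],[-0.3,0.8,0.2,0,0,0,1],[0,1,0,0,0,0,1],[0,1,0,0,0,0,1],[0,1,0,0,0,0,1],[0,0,0,0,0,0,1],[0,0,0,0,0,0,1]]'
python3 - <<'E'
from h import *
c=cap('top');s=cap('scene')
cv2.imwrite('pics/fin.png',np.hstack([cv2.resize(c['image'][120:320,190:400],(420,400),interpolation=2),cv2.resize(s['image'][130:330,210:400],(380,400),interpolation=2)]))
E
```

```text
t: 20.9
ee_pos: [0.5198, -0.0611, 0.2211]
tcp_rot: [179.8, -0.2, -88.2]
force: [-0.0, -0.1, -0.9]
grip_width: 0.0005
finger_force: 0.0
lines [(9.25, 10.5), (15.0, 15.0), (20.0, 20.0), (24.75, 25.25), (29.75, 30.0)]
long [(9.25, 10.5)]
ptr [-98] [(10.0, 10.75), (28.5, 33.75)]
ptr [-100] [(10.25, 10.75), (32.25, 33.0)]
ptr [-103] [(9.25, 12.25), (24.75, 25.25)]
ptr [-104] [(-0.25, -0.25), (4.75, 4.75), (9.25, 11.75), (24.75, 25.25)]
t: 21.82
ee_pos: [0.4826, 0.2142, 0.2482]
tcp_rot: [179.5, -0.3, -88.1]
force: [-0.5, -0.4, -0.1]
grip_width: 0.0004
finger_force: 0.0
```

View pics/fin.png

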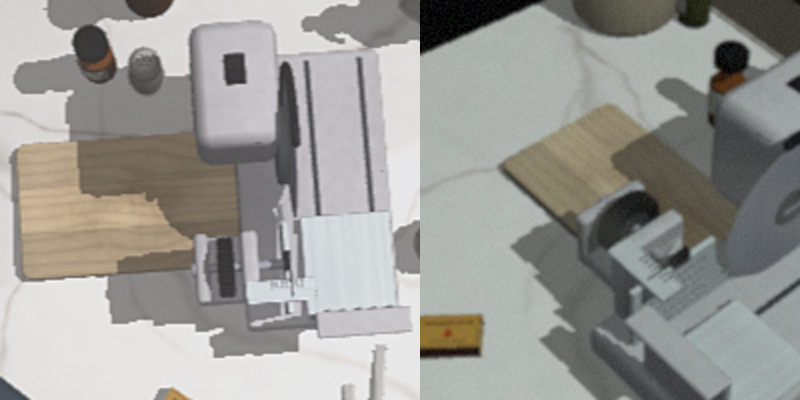

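The final view shows the board's end flush on the base at (238,200), the pointer on the long mark, the other things undisturbed and the hand clear.

```bash
python3 -c "
from station import r
print(r.close_job())"
```

```text
the job is handed in; nothing more can be done
None
```

I handed the job in at about 22 s: the wheel is rolled so the gap reads about 10 mm at the long mark, the board's end is pushed flush against the slicer's left side, nothing else looked moved in the last pictures, and the hand is clear.

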